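Set out the hoist pulley parts

TASK

The four parts of a hoist pulley stand in one stack on the bench; take it apart from the top down, one part at a time, and set the parts out for assembly: first the bush standing in the square tray, then the nut flat in the round dish, then the grooved pulley over the upright pin and down onto its stand, and last the bearing block lengthwise in the long tray, square with it. Each part goes in the middle of its place, flat on the bottom, the same way up as in the stack and never tipped over; leave the tin and the spanner where they are.

Things in the scene. Friction and masses are not known exactly. Their poses are not given: they have to be found in the camera images.
- bush_mid (a point): Plain steel bush (short thick tube), outside diameter 30 mm, bore 18 mm, 36 mm high, 0.12 kg; top of the stack at the start. The point is its centre, half-way up (18 mm over its underside); z is its axis, up.
- nut_mid (a point): Large dark steel hexagon nut, 41 mm across the flats, 47 mm across the corners, 26 mm high, 0.18 kg; third from the bottom in the stack, under the bush. The point is its centre, half-way up (13 mm over its underside); z is its axis, up; its x axis is square to one pair of flats (other pairs every 60 degrees).
- pulley_mid (a point): Grooved steel pulley wheel lying flat, rim diameter 60 mm, 28 mm high, through bore 26 mm, 0.35 kg; shallow groove 4 mm deep and 8 mm wide round the middle of its height, plain rims 10 mm high above and below it; second in the stack, under the nut. The point is its centre, half-way up (14 mm over its underside); z is its axis, up.
- block_mid (a point): Flat aluminium bearing block, 100 mm long (its x) by 60 mm wide (its y) by 30 mm high, a bolt hole near each end, 0.45 kg; bottom of the stack, on the bench, partly visible round the pulley. The point is its centre, half-way up (15 mm over its underside); z is up. All four parts of the stack are centred over one another, each resting on the next, and each is narrower than the one below (the 60 mm pulley is as wide as the block).
- square_tray: Place for the bush: small square tray fixed to the bench, pale wood rim, black rubber floor, 78 x 78 mm outside, 70 x 70 mm inside, floor 4 mm over the bench, rim 9 mm over the bench. Origin at the centre of its underside, on the bench; x and y along its sides.
- dish: Place for the nut: shallow round aluminium dish fixed to the bench, 98 mm outside and 90 mm inside diameter, floor 4 mm over the bench, rim 9 mm over the bench. Origin at the centre of its underside, on the bench.
- pin_stand: Place for the pulley: round dark steel base fixed to the bench, 84 mm diameter and 8 mm thick, with an upright pin of 10 mm diameter in its middle that reaches 48 mm over the bench. Origin at the centre of its underside, on the bench.
- long_tray: Place for the block: rectangular tray fixed to the bench, pale wood rim, black rubber floor, 132 mm (x) x 92 mm (y) outside, 124 x 84 mm inside, floor 4 mm over the bench, rim 9 mm over the bench. Origin at the centre of its underside, on the bench; x along its long side. The block may lie in it either way round.
- tin: Bystander: round closed metal tin, 93 mm diameter, 48 mm high, standing on the bench beyond the work. Origin at the centre of its underside. Leave it alone.
- spanner: Bystander: steel spanner 200 mm long lying on the bench beyond the work. Origin under its middle, x along it. Leave it alone.

How it is judged:
On the way, in this order (a step that is already met when the one before it is completed fails the run):
1. the bush stands released in the square tray (horizontal distance between bush_mid and square_tray below 0.015 m and z of bush_mid in the frame of square_tray below 0.0245 m and angle between bush_mid's own z axis and vertical below 0.06 rad and contact force between the fingers and bush below 0.1 N), for 0.2 s.
2. the nut lies released in the round dish (horizontal distance between nut_mid and dish below 0.015 m and z of nut_mid in the frame of dish below 0.0195 m and angle between nut_mid's own z axis and vertical below 0.06 rad and contact force between the fingers and nut below 0.1 N), for 0.2 s.
3. the pulley is over the pin, down on the stand, released (horizontal distance between pulley_mid and pin_stand below 0.01 m and z of pulley_mid in the frame of pin_stand below 0.0245 m and angle between pulley_mid's own z axis and vertical below 0.06 rad and contact force between the fingers and pulley below 0.1 N), for 0.2 s.
4. the block lies released in the long tray, lengthwise (horizontal distance between block_mid and long_tray below 0.012 m and z of block_mid in the frame of long_tray below 0.0215 m and angle between block_mid's own z axis and vertical below 0.06 rad and contact force between the fingers and block below 0.1 N and angle between the x axis of block_mid and the x axis of long_tray, either way round below 0.2 rad), for 0.2 s.
At the end, for the whole second after the job is handed in: All released, at rest, level (0.06 rad) and down on the floor of their places (2.5 mm): bush within 15 mm of the square tray's centre, nut 15 mm of the dish's, pulley over the pin, 10 mm, block 12 mm of the long tray's and within 0.2 rad of its long direction, either way (all of step 1 and all of step 2 and all of step 3 and all of step 4 and linear speed of each of bush, nut, pulley, block below 0.02 m/s); the robot touches nothing.
It fails at once if a part is tipped over (more than 0.7 rad) (angle between any of bush_mid, nut_mid, pulley_mid, block_mid's own z axis and vertical above 0.7 rad).
It fails at once if the tin or the spanner is moved by more than 20 mm (distance of any of tin, spanner from where it was at the start of the episode above 0.02 m).
It also fails if it takes over 125 s, if anything falls off the work surface, if the arm or the gripper's body presses on something with over 40 N, if the wrist force passes 120 N, or if a joint passes its speed limit or range.

ROBOT

A 6-joint arm with a two-finger parallel gripper is mounted at the origin on the work surface. World frame = base frame: x ahead of the robot, y to its left, z up, the work surface at z = 0. Lengths are in m, angles in rad, forces in N, time in s.
With the tool pointing down it reaches from about 0.35 to 0.85 m from the base axis. Payload 8.1 kg.
Tool frame: the origin (TCP) lies midway between the tips of the shut fingers; the grasp point (between the pads) lies 19 mm behind it; z points along the fingers, y is the line along which they close (so a half turn about z gives the same grasp; the last joint's range is limited). The gripper opens to 93 mm and grips with 3 to 60 N. Pads are 15 mm wide; open, the fingers measure 128 mm over their backs; the gripper's body (75 mm by 188 mm) begins 65 mm behind the grasp point.
Start: joints at [-1.369, 0.13, 1.488, -0, 1.523, -0.085], TCP at [0.17, -0.575, 0.219] pointing down, gripper open.
Joint ranges: [-2.96, 2.96], [-0.89, 2.26], [0.02, 2.5], [-1.34, 4.48], [0, 2.73], [-2.66, 2.66]. Speed limits (rad/s): [2.39, 2.39, 2.79, 3.14, 3.14, 3.14].

INTERFACE

Orientations are given as a rotation vector (axis times angle).
In Python, from plant import read_state, read_camera, get_calibration, close_job gives the robot as it stands.
- The arm moves only by the shell command python3 -m crank 'ROWS' [FORCE]. ROWS is JSON, a list that holds one entry, the list of rows, each a list of 7 numbers: the gripper's target within -1 to 1 (fully open at 1, half-way at 0, shut at -1), then the shift along the tool's x, y, z as a fraction of full scale, then the turn, a rotation vector about the tool's x, y, z as a fraction of full scale. In form: [[[grip, x, y, z, rx, ry, rz], ...]]. A call has exactly 5 rows; each row is the pose to reach, as a shift and turn from the pose commanded when the call began, along the tool's axes at that moment; what a row does not reach only later rows make up. Full scale, the value 1, is 0.5 m for a shift and 90 degrees for a turn. A row lasts 1/8 s, in which the tool goes at most 62.5 mm and 10.7 degrees, less where a joint would pass 70% of its speed; a pose out of reach is approached as far as the arm can. A call with a number of a shift or a turn outside -1 to 1 is refused whole. A call with a gripper value outside its range is refused whole. The fingers move at their own pace and stop on an object; FORCE is the grip in N (left out, the last holds). Time passes only in rows, so rows that repeat a pose let the fingers close, or fill a call up. It gives the time, the measured TCP pose, the force, the opening and the grip force at its end, in the units of the state.
- read_state(): the state, without advancing time (a new reading comes with each control period).
- read_camera(name): name is "side" or "top"; returns the picture (400x640x3 uint8, red, green, blue); there is no depth.
- get_calibration(name): a dict with "fx", "fy", "cx", "cy" (pixels), "dist_coeffs" ([k1, k2, p1, p2, k3] as OpenCV has them; the pictures are not rectified), "eye" and "orientation" of the camera in the world. Camera axes: x right, y down, z forward; pixel columns grow to the right and rows downward; lengths in m; the calibration is good to about 2 mm. A picture is of the moment at which its call begins. get_calibration takes no time and is no camera call.
- close_job(): hands the job in; it is judged then, once.
The state is a dict: "t": time; "q": joint angles; "dq": joint speeds; "joint_torque": joint torques, N m; "tool_pos": TCP position; "orientation": TCP orientation; "force": force on the tool from outside, world axes, zero at the start; "wrist_torque": the same for the moment, N m; "opening": finger opening in m; "gripper_force": force on a finger pad.
Only numpy, scipy, OpenCV 4.12 (cv2) and the standard library are available. Lean on these libraries where they do the work, as an engineer would, in place of code of your own. Each camera call takes 0.05 s, during which the arm holds its last target. There are 200 camera calls.

## Working session

There is one attempt and no reset: what is moved stays moved. The work goes in short steps, Python scripts to look and compute and a shell command to move; the robot and the scene stay as the last step left them, time stands still between calls to the robot, and variables do not carry over. Pictures are saved under pics/ and viewed, at most 14 in all, crops included, and the job is handed in when it is done.

```bash
ls; mkdir -p pics
python3 - <<'E'
from plant import *
import cv2
for n in("top","side"):
    cv2.imwrite(f"pics/{n}0.png",read_camera(n)[:,:,::-1]); print(n,get_calibration(n))
print(read_state())
E
```

```text
pics
top {'fx': 409.3790367862113, 'fy': 409.3790367862113, 'cx': 324.6607339593047, 'cy': 198.1594856745118, 'dist_coeffs': array([0.00338537, 0.        , 0.        , 0.        , 0.        ]), 'eye': array([ 0.50988502, -0.00283744,  1.03566127]), 'orientation': array([-2.20572265,  2.14825064, -0.04835399])}
side {'fx': 368.26385816441865, 'fy': 368.26385816441865, 'cx': 315.9390678422253, 'cy': 202.30154606225778, 'dist_coeffs': array([-0.01137626,  0.        ,  0.        ,  0.        ,  0.        ]), 'eye': array([ 0.24954392, -0.41986368,  0.72506765]), 'orientation': array([-2.34033379,  0.7651743 , -0.29387664])}
{'t': 0.1, 'q': array([-1.36941234e+00,  1.31112090e-01,  1.48913209e+00,  1.91207538e-05,
        1.52300042e+00, -8.54135920e-02]), 'dq': array([ 0.00055065, -0.00191324, -0.00360311, -0.00020033,  0.00011845,
        0.00090478]), 'joint_torque': array([ 1.77614515e-03, -5.61341000e+01, -4.93096054e+01,  7.70889851e-02,
        2.91563821e-02, -6.76446325e-05]), 'tool_pos': array([ 0.16964965, -0.57499625,  0.21769757]), 'orientation': array([-3.10771421e+00, -4.48720935e-01,  1.20367873e-04]), 'force': array([ 0.56098124, -0.3746594 , -0.01729999]), 'wrist_torque': array([0.02764889, 0.02085305, 0.00885611]), 'gripper_force': 0.0, 'opening': 0.09282235335013538}
```

View pics/top0.png

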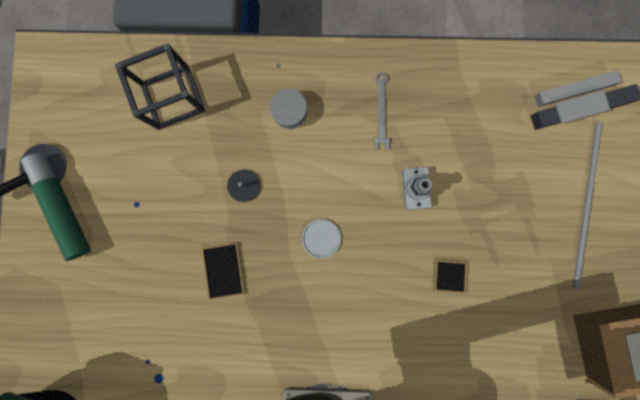

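View pics/side0.png

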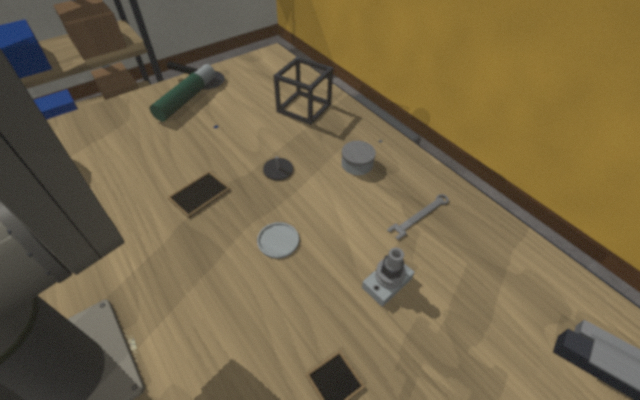

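```bash
cat > h.py <<'E'
from plant import *
import cv2, numpy as np
from scipy.spatial.transform import Rotation as R
def tiles(specs,out,s=65,k=4):
    ims={}
    T=[]
    for n,u,v in specs:
        if n not in ims: ims[n]=read_camera(n)[:,:,::-1]
        c=cv2.resize(ims[n][v:v+s,u:u+s],None,fx=k,fy=k,interpolation=cv2.INTER_CUBIC)
        for i in range(0,s,10):
            cv2.line(c,(i*k,0),(i*k,5),(0,0,255),1); cv2.line(c,(0,i*k),(5,i*k),(0,0,255),1)
        cv2.putText(c,f"{n} {u},{v}",(8,14),0,.4,(0,0,255)); T.append(c)
    rows=[np.hstack(T[i:i+3]) for i in range(0,len(T),3)]
    cv2.imwrite(out,np.vstack(rows))
def ray(n,u,v):
    c=get_calibration(n);K=np.array([[c['fx'],0,c['cx']],[0,c['fy'],c['cy']],[0,0,1]])
    p=cv2.undistortPoints(np.array([[[u,v]]],float),K,c['dist_coeffs'])[0,0]
    return np.array(c['eye']),R.from_rotvec(c['orientation']).apply([p[0],p[1],1])
def pix(n,u,v,z):
    e,d=ray(n,u,v); return (e+d*(z-e[2])/d[2])[:2]
def proj(n,P):
    c=get_calibration(n);K=np.array([[c['fx'],0,c['cx']],[0,c['fy'],c['cy']],[0,0,1]])
    r=R.from_rotvec(c['orientation']).inv()
    return cv2.projectPoints(np.atleast_2d(P).astype(float),r.as_rotvec(),-r.apply(c['eye']),K,c['dist_coeffs'])[0][:,0]
def go(x,y,z,yaw):
    "rows numbers to go to TCP x,y,z with tool y axis along yaw (mod pi)"
    s=read_state(); T=R.from_rotvec(s['orientation']); 
    a=np.array([np.cos(yaw),np.sin(yaw),0]); b=[]
    for sg in(1,-1):
        yv=a*sg; zv=np.array([0,0,-1.]); Rt=R.from_matrix(np.column_stack([np.cross(yv,zv),yv,zv]))
        b.append((T.inv()*Rt).as_rotvec())
    b=min(b,key=np.linalg.norm)
    d=T.inv().apply(np.array([x,y,z])-s['tool_pos'])
    print("shift",np.round(d/.5,4),"turn",np.round(b/(np.pi/2),4),"rows~",np.linalg.norm(d)/.0625,np.degrees(np.linalg.norm(b))/10.7,'q6',s['q'][5])
E
python3 - <<'E'
from h import *
tiles([("top",385,155),("top",420,245),("top",290,208),("top",213,155),("top",192,238),("side",355,240)],"pics/t1.png")
E
```

```text
(no output)
```

View pics/t1.png

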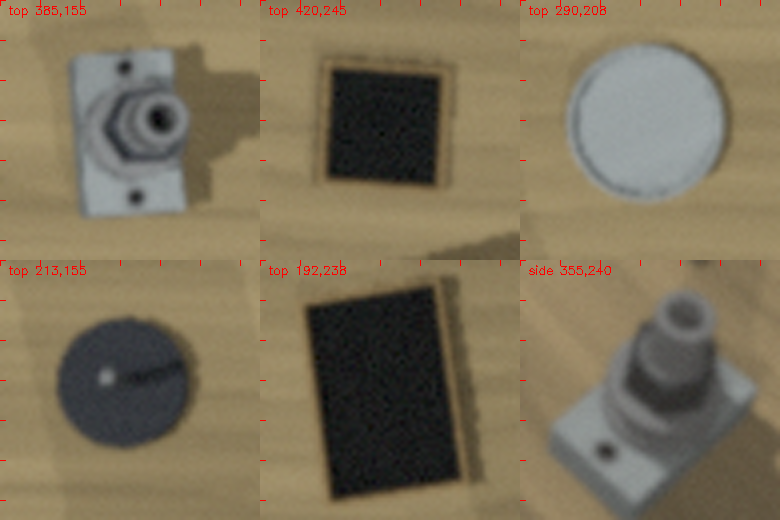

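```bash
cat > m.py <<'E'
from h import *
o=-.375
def P(ox,oy,x,y,z): return pix("top",ox+x/4+o,oy+y/4+o,z)
h1=P(385,155,125,67,.03);h2=P(385,155,136,198,.03)
bl=[P(385,155,*c,.03) for c in((72,58),(172,50),(184,207),(84,215))]
print("block holes mid",(h1+h2)/2,"corners mid",np.mean(bl,0),"yaw",np.arctan2(*(h1-h2)[::-1]),"sides",np.linalg.norm(bl[0]-bl[1]),np.linalg.norm(bl[1]-bl[2]))
bu=P(385,155,161,120,.12);print("bush top",bu, "bush from side",pix("side",355+165/4+o,240+52/4+o,.12))
sq=[P(420,245,*c,.007) for c in((70,70),(180,76),(176,186),(67,178))]
print("sq",np.mean(sq,0),[np.linalg.norm(sq[i]-sq[i-1]) for i in range(4)],"yaw",np.arctan2(*(sq[0]-sq[3])[::-1]))
d=P(290,208,127,122.5,.009);print("dish",d,"dia",np.linalg.norm(P(290,208,47,122,.009)-P(290,208,207,122,.009)))
print("stand",P(213,155,124,123,.008),"pin",P(213,155,106,118,.048),"dia",np.linalg.norm(P(213,155,58,123,.008)-P(213,155,190,123,.008)))
lt=[P(192,238,*c,.007) for c in((47,47),(176,28),(201,220),(72,239))]
print("long",np.mean(lt,0),[np.linalg.norm(lt[i]-lt[i-1]) for i in range(4)],"yaw",np.arctan2(*(lt[0]-lt[3])[::-1]),np.arctan2(*(lt[1]-lt[2])[::-1]))
for n,p,z in(("dish",d,.009),("sq",np.mean(sq,0),.007),("long",np.mean(lt,0),.007),("stand",P(213,155,124,123,.008),.008),("bush",bu,.12)): print(n,proj("side",[*p,z]))
go(*bu,.12+.08,np.pi/2)
E
python3 m.py
```

```text
block holes mid [ 0.60782113 -0.20654338] corners mid [ 0.6078284  -0.20499657] yaw 0.09529694964570237 sides 0.06153275935098824 0.09686814244432973
bush top [ 0.60639508 -0.20519301] bush from side [ 0.60787185 -0.20548627]
sq [ 0.39196415 -0.29538467] [np.float64(0.06613864892363645), np.float64(0.06763953327504274), np.float64(0.06727238656727648), np.float64(0.06678045213005117)] yaw -0.019212212757585088
dish [0.47711535 0.02596245] dia 0.09995995434002161
stand [0.60487763 0.22652171] pin [0.6039581  0.22871333] dia 0.0838947569776911
long [0.38892558 0.27083877] [np.float64(0.12022624244988676), np.float64(0.08208574343260541), np.float64(0.12013799071004636), np.float64(0.08141612065644645)] yaw 0.17792638728880722 0.17235582574209213
dish [[278.00980243 238.25366209]]
sq [[334.18000076 379.72035091]]
long [[198.6640659  192.25022735]]
stand [[277.83970402 167.53842366]]
bush [[395.2187913  252.90375702]]
shift [ 1.047  -0.4625  0.0366] turn [-0.0008  0.      0.1826] rows~ 9.161832875048967 1.5357686140590259 q6 -0.08540144318616337
```

```bash
python3 -m crank '[[[1,0.11,-0.048,0,0,0,0.036],[1,0.22,-0.097,0,0,0,0.073],[1,0.33,-0.146,0,0,0,0.11],[1,0.44,-0.194,0,0,0,0.146],[1,0.55,-0.243,0,0,0,0.1826]]]' 20; python3 -c "
from h import *
go(.607,-.2055,.2,np.pi/2)"
```

```text
t: 0.82
tool_pos: [0.4003, -0.3797, 0.2186]
orientation: [3.141, -0.003, 0.0]
force: [0.5, -0.9, 0.5]
opening: 0.0929
gripper_force: 0.0
shift [ 0.4126 -0.3492  0.0372] turn [ 0.0001 -0.0001 -0.0013] rows~ 4.334684345712966 0.01119307324449512 q6 0.7210360116092741
```

```bash
python3 -m crank '[[[1,0.1,-0.09,0,0,0,0],[1,0.2,-0.18,0,0,0,0],[1,0.3,-0.26,0.01,0,0,0],[1,0.41,-0.349,0.02,0,0,0],[1,0.4126,-0.3492,0.037,0,0,0]]]'; python3 -c "
from h import *
go(.607,-.2055,.15,np.pi/2)
tiles([('top',385,150),('side',360,235),('top',420,245)],'pics/t2.png',k=4)"
```

```text
t: 1.45
tool_pos: [0.6077, -0.2037, 0.1999]
orientation: [-3.141, -0.005, -0.001]
force: [-0.1, -1.0, -0.0]
opening: 0.0932
gripper_force: 0.0
shift [-0.0015  0.0036  0.0998] turn [-0.0002 -0.0005  0.0022] rows~ 0.7990492085173716 0.01893070705537503 q6 1.163544120319389
```

View pics/t2.png

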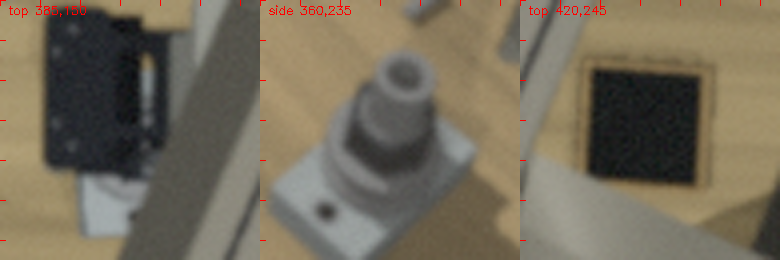

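Side view shows the bush top at about (396, 253), where predicted; the arm hides the stack from the top camera. Descending.

```bash
python3 -m crank '[[[1,-0.0015,0.0036,0.08,0,0,0],[1,-0.0015,0.0036,0.14,0,0,0],[1,-0.0015,0.0036,0.19,0,0,0],[1,-0.0015,0.0036,0.216,0,0,0],[1,-0.0015,0.0036,0.216,0,0,0]]]'; python3 -c "
from h import *
go(.607,-.2055,.092,np.pi/2)
tiles([('side',340,220)],'pics/t3.png',s=100,k=5)"
```

```text
t: 2.17
tool_pos: [0.6034, -0.2091, 0.0914]
orientation: [-3.141, 0.002, 0.003]
force: [-0.4, 0.9, 0.2]
opening: 0.0932
gripper_force: 0.0
shift [ 0.0072 -0.0071 -0.0013] turn [-0.0004  0.0012 -0.0008] rows~ 0.08154506363596711 0.012404610885526692 q6 1.158391805689593
```

View pics/t3.png

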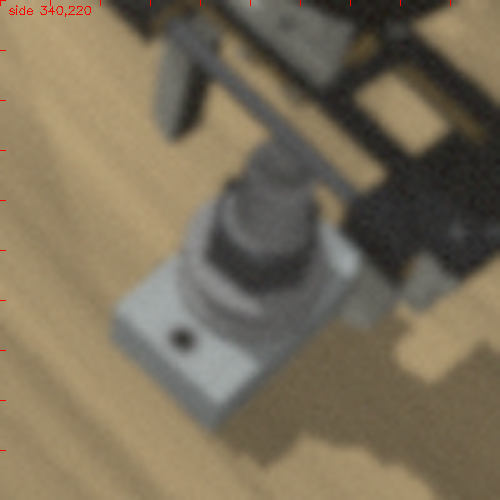

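Fingers straddle the bush (pixels ~(175,100) and (370,280) in the crop, bush between), clear of the nut. Small correction, settle, then grip.

```bash
python3 -m crank '[[[1,0.0072,-0.0071,-0.001,0,0,0],[1,0.0072,-0.0071,-0.001,0,0,0],[1,0.0072,-0.0071,-0.001,0,0,0],[-0.1,0.0072,-0.0071,-0.001,0,0,0],[-0.4,0.0072,-0.0071,-0.001,0,0,0]]]' 12; python3 -m crank '[[[-1,0,0,0,0,0,0],[-1,0,0,0,0,0,0],[-1,0,0,0,0,0,0],[-1,0,0,0,0,0,0],[-1,0,0,0,0,0,0]]]'
```

```text
t: 2.85
tool_pos: [0.6083, -0.2048, 0.0927]
orientation: [3.142, 0.0, -0.0]
force: [-1.3, -0.4, 0.0]
opening: 0.0776
gripper_force: 0.0
t: 3.48
tool_pos: [0.6083, -0.2049, 0.0927]
orientation: [3.142, -0.0, 0.0]
force: [-0.2, -0.2, -0.3]
opening: 0.0301
gripper_force: 12.0
```

```bash
python3 -m crank '[[[-1,0,0,-0.02,0,0,0],[-1,0,0,-0.06,0,0,0],[-1,0,0,-0.1,0,0,0],[-1,-0.05,0.02,-0.12,0,0,0],[-1,-0.1,0.05,-0.12,0,0,0]]]'; python3 -c "
from h import *
go(.392,-.2954,.06,np.pi/2)"
```

```text
t: 4.1
tool_pos: [0.5593, -0.2304, 0.1561]
orientation: [3.14, 0.002, 0.006]
force: [1.1, -1.6, -0.6]
opening: 0.0301
gripper_force: 12.0
shift [-0.3355  0.1293  0.1911] turn [ 0.0013 -0.0026  0.0007] rows~ 3.2577276316632457 0.025070605263567976 q6 1.0942507245047455
```

```bash
python3 -m crank '[[[-1,-0.1,0.04,0,0,0,0],[-1,-0.2,0.08,0.05,0,0,0],[-1,-0.3,0.12,0.12,0,0,0],[-1,-0.3355,0.1293,0.19,0,0,0],[-1,-0.3355,0.1293,0.19,0,0,0]]]';python3 -m crank '[[[-1,0,0,0,0,0,0],[-1,0,0,0,0,0,0],[-1,0,0,0,0,0,0],[-1,0,0,0,0,0,0],[-1,0,0,0,0,0,0]]]'; python3 -c "
from h import *
go(.392,-.2954,.013,np.pi/2)
tiles([('side',280,310),('top',405,230)],'pics/t4.png',s=90,k=4)"
```

```text
t: 4.72
tool_pos: [0.3883, -0.2936, 0.0564]
orientation: [-3.139, 0.003, 0.005]
force: [0.1, 0.6, -0.8]
opening: 0.0302
gripper_force: 12.0
t: 5.35
tool_pos: [0.3907, -0.2944, 0.0577]
orientation: [3.142, 0.0, 0.0]
force: [0.2, -0.2, -0.7]
opening: 0.0301
gripper_force: 12.0
shift [0.0025 0.0021 0.0895] turn [ 0.     -0.0001  0.0002] rows~ 0.7162993756650999 0.001532249273285418 q6 0.81996038265238
```

View pics/t4.png

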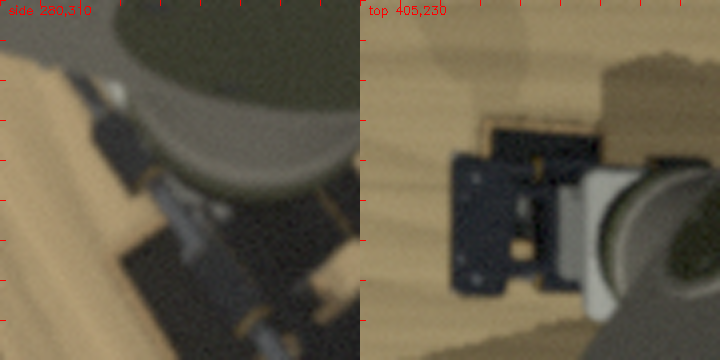

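Both views show the gripper over the tray as planned, mostly hidden by the arm. Lowering and releasing.

```bash
python3 -m crank '[[[-1,0.0025,0.002,0.03,0,0,0],[-1,0.0025,0.002,0.06,0,0,0],[-1,0.0025,0.002,0.08,0,0,0],[-1,0.0025,0.002,0.089,0,0,0],[-1,0.0025,0.002,0.089,0,0,0]]]';python3 -m crank '[[[-1,0,0,0,0,0,0],[-1,0,0,0.001,0,0,0],[0.2,0,0,0.001,0,0,0],[0.2,0,0,0.001,0,0,0],[0.2,0,0,0.001,0,0,0]]]'
```

```text
t: 6.08
tool_pos: [0.3917, -0.2953, 0.0128]
orientation: [-3.141, 0.0, 0.001]
force: [-0.4, 0.0, -0.8]
opening: 0.0298
gripper_force: 12.0
t: 6.7
tool_pos: [0.3919, -0.2955, 0.0128]
orientation: [3.141, -0.0, 0.0]
force: [-1.1, -0.0, 0.7]
opening: 0.0541
gripper_force: 0.0
```

Released. Straight up, then aside so the cameras can see bush and nut.

```bash
python3 -m crank '[[[0.2,0,0,-0.03,0,0,0],[0.2,0,0,-0.1,0,0,0],[0.2,0,0,-0.2,0,0,0],[0.6,0,0,-0.3,0,0,0],[1,0,-0.1,-0.35,0,0,0]]]';python3 -m crank '[[[1,0.05,-0.1,0,0,0,0],[1,0.1,-0.2,0,0,0,0],[1,0.15,-0.3,0,0,0,0],[1,0.15,-0.4,0,0,0,0],[1,0.15,-0.4,0,0,0,0]]]'; python3 -c "
from h import *
tiles([('top',420,245),('top',385,155),('side',355,240)],'pics/t5.png')"
```

```text
t: 7.32
tool_pos: [0.393, -0.2477, 0.1926]
orientation: [3.137, -0.005, 0.008]
force: [1.3, 0.9, 0.0]
opening: 0.0713
gripper_force: 0.0
t: 7.95
tool_pos: [0.467, -0.0425, 0.1888]
orientation: [-3.141, -0.007, -0.002]
force: [-0.4, 0.1, 0.8]
opening: 0.093
gripper_force: 0.0
```

View pics/t5.png

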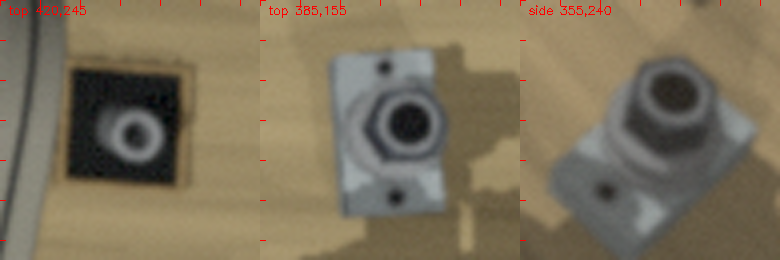

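Run:
```python
from h import *
print("bush",pix("top",420+137/4-.375,245+133/4-.375,.04),"nut",pix("top",385+149/4-.375,155+123/4-.375,.084))
I=[]
for n,u,v in(("top",408,172),("side",380,248)):
    im=read_camera(n)[v:v+30,u:u+30,::-1]; im=np.clip(im.astype(float)*1.8,0,255).astype(np.uint8)
    I.append(cv2.resize(im,None,fx=13,fy=13,interpolation=cv2.INTER_CUBIC))
cv2.imwrite("pics/t6.png",np.hstack(I))
# expected hex corners for yaw offsets, in crop px
for a in (0,.1,-.1,.26):
    P=[[.6075+.0237*np.cos(t+a+np.pi/6),-.205+.0237*np.sin(t+a+np.pi/6),.084] for t in np.arange(6)*np.pi/3]
    print(a,((proj("top",P)-[408,172]+.5)*13).round().astype(int).tolist())
```

```text
bush [ 0.39266714 -0.29420719] nut [ 0.60826639 -0.20623766]
0 [[115, 69], [47, 181], [112, 297], [245, 301], [313, 188], [248, 72]]
0.1 [[103, 76], [47, 194], [124, 304], [257, 294], [313, 175], [236, 66]]
-0.1 [[127, 63], [47, 168], [101, 290], [233, 306], [312, 201], [259, 79]]
0.26 [[87, 89], [51, 215], [144, 311], [273, 280], [309, 154], [216, 58]]
```

View pics/t6.png

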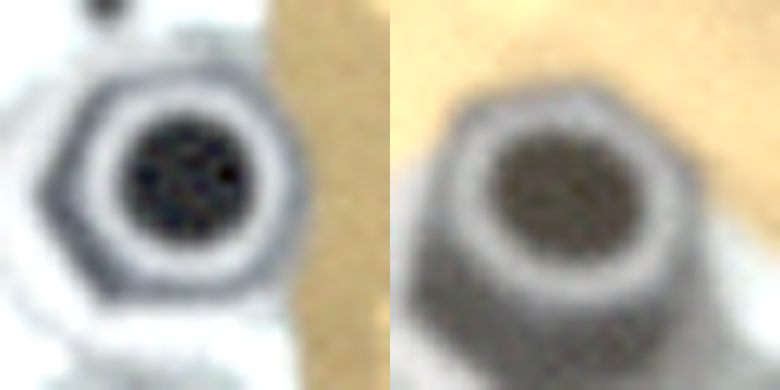

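The bush stands in the tray (0.393, -0.294). The nut's corners are at crop pixels (42,190), (108,298), (112,75), (312,180), so its flats lie at a yaw of about 0 or ±60°. I will grip at about 62°.

```bash
python3 -c "
from h import *
go(.6083,-.2057,.14,1.08)"
```

```text
shift [0.2831 0.318  0.0968] turn [ 2.000e-04 -6.000e-04  3.118e-01] rows~ 3.493065714116657 2.622712561499742 q6 1.363525385781039
```

```bash
python3 -m crank '[[[1,0.07,0.08,0,0,0,0.08],[1,0.14,0.16,0,0,0,0.16],[1,0.21,0.24,0.03,0,0,0.24],[1,0.283,0.318,0.06,0,0,0.312],[1,0.283,0.318,0.097,0,0,0.312]]]';python3 -m crank '[[[1,0,0,0,0,0,0],[1,0,0,0,0,0,0],[1,0,0,0,0,0,0],[1,0,0,0,0,0,0],[1,0,0,0,0,0,0]]]'; python3 -c "
from h import *
go(.6083,-.2057,.066,1.08)"
```

```text
t: 8.78
tool_pos: [0.6087, -0.2092, 0.1369]
orientation: [3.045, -0.772, -0.002]
force: [-1.4, 1.1, -0.8]
opening: 0.0931
gripper_force: 0.0
t: 9.4
tool_pos: [0.6085, -0.2042, 0.1399]
orientation: [3.048, -0.761, 0.002]
force: [0.2, 0.5, 0.9]
opening: 0.0929
gripper_force: 0.0
shift [0.0008 0.0028 0.1479] turn [-0.0001 -0.0007  0.0008] rows~ 1.1832006524173544 0.008904173605359009 q6 1.6567076316794769
```

```bash
python3 -m crank '[[[1,0.001,0.003,0.05,0,0,0],[1,0.001,0.003,0.1,0,0,0],[1,0.001,0.003,0.14,0,0,0],[1,0.001,0.003,0.148,0,0,0],[1,0.001,0.003,0.148,0,0,0]]]' 15;python3 -m crank '[[[1,0,0,0,0,0,0],[1,0,0,0,0,0,0],[0.2,0,0,0,0,0,0],[0,0,0,0,0,0,0],[-0.2,0,0,0,0,0,0]]]';python3 -m crank '[[[-1,0,0,0,0,0,0],[-1,0,0,0,0,0,0],[-1,0,0,0,0,0,0],[-1,0,0,0,0,0,0],[-1,0,0,0,0,0,0]]]'
```

```text
t: 10.02
tool_pos: [0.6082, -0.2061, 0.0654]
orientation: [3.048, -0.762, 0.0]
force: [0.3, 0.5, -0.6]
opening: 0.093
gripper_force: 0.0
t: 10.65
tool_pos: [0.608, -0.206, 0.0651]
orientation: [3.048, -0.762, -0.0]
force: [-0.2, -0.4, -0.1]
opening: 0.0674
gripper_force: 0.0
t: 11.28
tool_pos: [0.608, -0.2061, 0.0651]
orientation: [3.048, -0.762, -0.0]
force: [0.3, -1.3, 0.5]
opening: 0.0411
gripper_force: 14.8
```

```bash
python3 -m crank '[[[-1,0,0,-0.02,0,0,0],[-1,0,0,-0.06,0,0,0],[-1,0,0,-0.1,0,0,0],[-1,0,0,-0.12,0,0,0],[-1,0,0,-0.12,0,0,0]]]'; python3 -c "
from h import *
go(.4771,.026,.06,np.pi/2)"
```

```text
t: 11.9
tool_pos: [0.609, -0.2064, 0.1271]
orientation: [3.047, -0.762, 0.005]
force: [-0.1, 1.2, -2.9]
opening: 0.0409
gripper_force: 14.9
shift [-0.452  -0.2859  0.1328] turn [ 3.00e-04 -1.90e-03 -3.12e-01] rows~ 4.408835411651697 2.6244956470642538 q6 1.6543695978515909
```

```bash
python3 -m crank '[[[-1,-0.1,-0.065,0,0,0,-0.08],[-1,-0.2,-0.13,0,0,0,-0.16],[-1,-0.3,-0.19,0.03,0,0,-0.24],[-1,-0.4,-0.25,0.07,0,0,-0.312],[-1,-0.452,-0.286,0.13,0,0,-0.312]]]';python3 -m crank '[[[-1,0,0,0,0,0,0],[-1,0,0,0,0,0,0],[-1,0,0,0,0,0,0],[-1,0,0,0,0,0,0],[-1,0,0,0,0,0,0]]]'; python3 -c "
from h import *
go(.4771,.026,.0112,np.pi/2)"
```

```text
t: 12.52
tool_pos: [0.4745, 0.0286, 0.0595]
orientation: [-3.141, -0.005, -0.001]
force: [0.1, -0.8, -2.6]
opening: 0.0415
gripper_force: 14.9
t: 13.15
tool_pos: [0.4765, 0.026, 0.0605]
orientation: [3.142, -0.001, 0.001]
force: [0.9, -0.8, -0.8]
opening: 0.0411
gripper_force: 14.9
shift [0.0012 0.     0.0986] turn [ 0.     -0.0004 -0.0006] rows~ 0.7892408500311952 0.0061362829373118755 q6 1.518784592458656
```

```bash
python3 -m crank '[[[-1,0.001,0,0.03,0,0,0],[-1,0.001,0,0.06,0,0,0],[-1,0.001,0,0.085,0,0,0],[-1,0.001,0,0.098,0,0,0],[-1,0.001,0,0.098,0,0,0]]]';python3 -m crank '[[[-1,0,0,0,0,0,0],[-1,0,0,0.001,0,0,0],[0.2,0,0,0.001,0,0,0],[0.2,0,0,0.001,0,0,0],[0.2,0,0,0.001,0,0,0]]]';python3 -m crank '[[[0.2,0,0,-0.03,0,0,0],[0.2,0,0,-0.1,0,0,0],[0.2,0,0,-0.2,0,0,0],[0.6,0,0,-0.3,0,0,0],[1,0,-0.1,-0.35,0,0,0]]]';python3 -m crank '[[[1,0,-0.12,0,0,0,0],[1,0,-0.24,0,0,0,0],[1,0,-0.3,0,0,0,0],[1,0,-0.3,0,0,0,0],[1,0,-0.3,0,0,0,0]]]'; python3 -c "
from h import *
tiles([('top',290,208),('top',385,155),('side',355,240)],'pics/t7.png')"
```

```text
t: 13.78
tool_pos: [0.4763, 0.0266, 0.0106]
orientation: [-3.142, -0.0, 0.001]
force: [0.5, -0.4, -1.6]
opening: 0.041
gripper_force: 14.9
t: 14.4
tool_pos: [0.4767, 0.0265, 0.0108]
orientation: [3.142, -0.0, 0.001]
force: [-0.4, -0.1, -0.1]
opening: 0.0556
gripper_force: 0.0
t: 15.02
tool_pos: [0.4785, 0.075, 0.1906]
orientation: [3.141, -0.007, 0.01]
force: [0.2, 0.2, -0.9]
opening: 0.0716
gripper_force: 0.0
t: 15.65
tool_pos: [0.4765, 0.226, 0.1862]
orientation: [3.141, 0.0, 0.001]
force: [0.7, -0.8, 0.3]
opening: 0.0935
gripper_force: 0.0
```

View pics/t7.png

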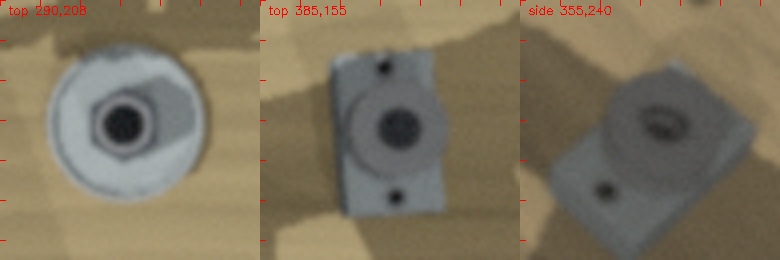

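The nut lies in the dish, at crop (123,124) against the dish centre (127,122). The pulley's bore is at crop (140,128). Next I go over the pulley.

```bash
python3 -c "
from h import *
print('nut',pix('top',290+123/4-.375,208+124/4-.375,.03))
p=pix('top',385+140/4-.375,155+128/4-.375,.058);print(p)
go(.6075,-.2057,.11,np.pi/2)"
```

```text
nut [0.47680451 0.027795  ]
[ 0.60782484 -0.2064887 ]
shift [0.2628 0.862  0.1523] turn [ 0.0001 -0.0002 -0.0008] rows~ 7.3112312925797855 0.0072916326224204 q6 1.9169212819590515
```

```bash
python3 -m crank '[[[1,0.03,0.11,0,0,0,0],[1,0.06,0.22,0,0,0,0],[1,0.1,0.34,0,0,0,0],[1,0.14,0.45,0,0,0,0],[1,0.18,0.56,0,0,0,0]]]';python3 -m crank '[[[1,0.03,0.1,0,0,0,0],[1,0.06,0.2,0.03,0,0,0],[1,0.083,0.302,0.08,0,0,0],[1,0.083,0.302,0.152,0,0,0],[1,0.083,0.302,0.152,0,0,0]]]';python3 -m crank '[[[1,0,0,0,0,0,0],[1,0,0,0,0,0,0],[1,0,0,0,0,0,0],[1,0,0,0,0,0,0],[1,0,0,0,0,0,0]]]'; python3 -c "
from h import *
go(.608,-.206,.0345,np.pi/2)"
```

```text
t: 16.38
tool_pos: [0.5665, -0.0568, 0.1861]
orientation: [3.141, -0.003, 0.001]
force: [1.0, 0.3, 0.1]
opening: 0.0927
gripper_force: 0.0
t: 17.0
tool_pos: [0.6046, -0.2051, 0.1058]
orientation: [-3.139, 0.004, 0.011]
force: [-1.3, 1.0, -0.1]
opening: 0.0931
gripper_force: 0.0
t: 17.62
tool_pos: [0.6081, -0.2043, 0.1099]
orientation: [3.141, 0.0, 0.001]
force: [0.5, 0.8, 0.3]
opening: 0.0929
gripper_force: 0.0
shift [-0.0003  0.0033  0.1509] turn [ 0.0001 -0.0002  0.0002] rows~ 1.2073177235035097 0.002558762288761379 q6 1.1664653934707951
```

```bash
python3 -m crank '[[[1,0,0.003,0.05,0,0,0],[1,0,0.003,0.1,0,0,0],[1,0,0.003,0.135,0,0,0],[1,0,0.003,0.148,0,0,0],[1,0,0.003,0.148,0,0,0]]]' 25;python3 -m crank '[[[1,0,0,0,0,0,0],[1,0,0,0,0,0,0],[0.6,0,0,0,0,0,0],[0.3,0,0,0,0,0,0],[0.2,0,0,0,0,0,0]]]';python3 -m crank '[[[-1,0,0,0,0,0,0],[-1,0,0,0,0,0,0],[-1,0,0,0,0,0,0],[-1,0,0,0,0,0,0],[-1,0,0,0,0,0,0]]]'
```

```text
t: 18.25
tool_pos: [0.6079, -0.2059, 0.0355]
orientation: [-3.141, -0.0, 0.001]
force: [0.0, 0.6, -0.1]
opening: 0.0931
gripper_force: 0.0
t: 18.88
tool_pos: [0.608, -0.206, 0.0357]
orientation: [3.142, -0.0, 0.0]
force: [-0.2, 0.5, -1.0]
opening: 0.0679
gripper_force: 0.0
t: 19.5
tool_pos: [0.6079, -0.2061, 0.0356]
orientation: [3.141, -0.0, -0.0]
force: [-0.2, -2.7, -0.5]
opening: 0.0593
gripper_force: 25.0
```

```bash
python3 -m crank '[[[-1,0,0,-0.02,0,0,0],[-1,0,0,-0.06,0,0,0],[-1,0,0,-0.12,0,0,0],[-1,0,0,-0.18,0,0,0],[-1,0,0,-0.2,0,0,0]]]'; python3 -c "
from h import *
go(.6042,.2276,.11,np.pi/2)
tiles([('side',330,200)],'pics/t8.png',s=100,k=4)"
```

```text
t: 20.12
tool_pos: [0.6097, -0.2066, 0.1397]
orientation: [3.14, 0.0, 0.008]
force: [0.8, -0.1, -3.6]
opening: 0.059
gripper_force: 25.0
shift [-0.0112 -0.8685  0.0576] turn [ 0.0013 -0.0032  0.0001] rows~ 6.9636376618428635 0.028909717563379837 q6 1.164296883553295
```

View pics/t8.png

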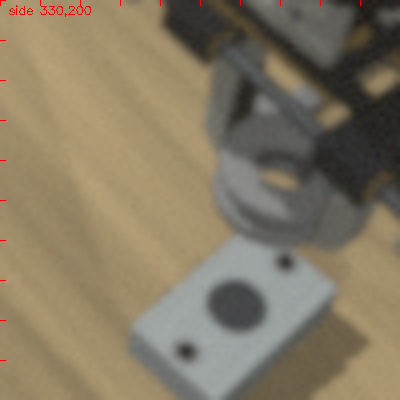

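The pulley hangs level between the fingers, and the block is left alone on the bench. Carrying it to the pin.

```bash
python3 -m crank '[[[-1,0,-0.1,0,0,0,0],[-1,0,-0.2,0,0,0,0],[-1,0,-0.31,0,0,0,0],[-1,0,-0.42,0,0,0,0],[-1,0,-0.53,0,0,0,0]]]';python3 -m crank '[[[-1,-0.005,-0.1,0,0,0,0],[-1,-0.005,-0.2,0.0,0,0,0],[-1,-0.011,-0.3,0.03,0,0,0],[-1,-0.011,-0.335,0.05,0,0,0],[-1,-0.011,-0.338,0.057,0,0,0]]]';python3 -m crank '[[[-1,0,0,0,0,0,0],[-1,0,0,0,0,0,0],[-1,0,0,0,0,0,0],[-1,0,0,0,0,0,0],[-1,0,0,0,0,0,0]]]'; python3 -c "
from h import *
go(.6042,.2276,.075,np.pi/2)
tiles([('side',235,110),('top',190,130)],'pics/t9.png',s=90,k=4)"
```

```text
t: 20.8
tool_pos: [0.607, 0.0608, 0.1345]
orientation: [-3.142, 0.0, 0.003]
force: [0.9, -0.0, -3.3]
opening: 0.0591
gripper_force: 25.0
t: 21.42
tool_pos: [0.6011, 0.2285, 0.105]
orientation: [3.14, 0.003, -0.005]
force: [-0.3, 0.8, -3.5]
opening: 0.059
gripper_force: 25.0
t: 22.05
tool_pos: [0.6026, 0.2278, 0.1074]
orientation: [-3.141, 0.001, -0.0]
force: [-0.1, 0.2, -4.0]
opening: 0.0588
gripper_force: 25.0
shift [0.0032 0.0004 0.0647] turn [-0.0001 -0.0002 -0.0002] rows~ 0.5182504894948339 0.002460659092902466 q6 1.8530053869919196
```

View pics/t9.png

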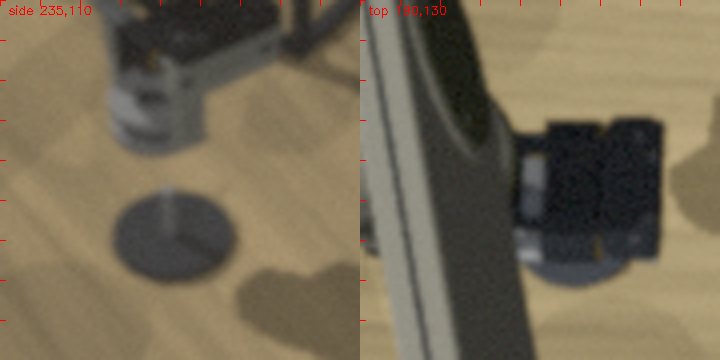

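The side view shows the pulley above the pin, whose top is at crop (168,188) with the base centre at (174,237). I check this against the projection.

```bash
python3 -c "
from h import *
print(pix('side',276.6,156.6,.048),pix('side',278.1,168.9,.008))
t=np.linspace(0,6.28,60)
q=(proj('side',np.c_[.6026+.03*np.cos(t),.2278+.03*np.sin(t),0*t+.1018])-[235,110]+.4)*4
print('pulley lower rim if centred: x',q[:,0].min(),q[:,0].max(),'ymax',q[:,1].max())"
```

```text
[0.60492232 0.22769126] [0.60257537 0.22159346]
pulley lower rim if centred: x 112.08555943954352 205.6018187061271 ymax 158.69835687233953
```

```bash
python3 -m crank '[[[-1,0.0034,0,0.02,0,0,0],[-1,0.0034,0,0.05,0,0,0],[-1,0.0034,0,0.08,0,0,0],[-1,0.0034,0,0.1,0,0,0],[-1,0.0034,0,0.11,0,0,0]]]';python3 -m crank '[[[-1,0,0,0.02,0,0,0],[-1,0,0,0.04,0,0,0],[-1,0,0,0.06,0,0,0],[-1,0,0,0.07,0,0,0],[-1,0,0,0.07,0,0,0]]]'; python3 -c "
from h import *
go(.6043,.228,.0135,np.pi/2)"
```

```text
t: 22.78
tool_pos: [0.6034, 0.2278, 0.0507]
orientation: [3.141, 0.0, -0.003]
force: [0.7, 0.2, -3.8]
opening: 0.0592
gripper_force: 25.0
t: 23.4
tool_pos: [0.6037, 0.2279, 0.0165]
orientation: [3.141, -0.0, -0.002]
force: [0.1, -0.6, -3.7]
opening: 0.0589
gripper_force: 25.0
shift [ 0.0011 -0.0002  0.006 ] turn [ 0.0002  0.0006 -0.    ] rows~ 0.04875354467393428 0.0054621379094495805 q6 1.8523694762464833
```

```bash
python3 -m crank '[[[-1,0.001,0,0.003,0,0,0],[-1,0.001,0,0.0055,0,0,0],[-1,0.001,0,0.006,0,0,0],[-1,0.001,0,0.006,0,0,0],[-1,0.001,0,0.006,0,0,0]]]';python3 -m crank '[[[-1,0,0,0.001,0,0,0],[0.5,0,0,0.001,0,0,0],[0.7,0,0,0.001,0,0,0],[0.9,0,0,0.001,0,0,0],[0.9,0,0,0.001,0,0,0]]]'
```

```text
t: 24.02
tool_pos: [0.6047, 0.228, 0.0143]
orientation: [-3.142, 0.0, -0.0]
force: [0.1, -1.8, -4.2]
opening: 0.0594
gripper_force: 25.0
t: 24.65
tool_pos: [0.6048, 0.2281, 0.0139]
orientation: [-3.141, 0.0, -0.001]
force: [0.3, -0.7, 1.1]
opening: 0.0876
gripper_force: 0.0
```

```bash
python3 -m crank '[[[1,0,0,-0.03,0,0,0],[1,0,0,-0.1,0,0,0],[1,0,0,-0.2,0,0,0],[1,0,0,-0.27,0,0,0],[1,0,0.1,-0.3,0,0,0]]]';python3 -m crank '[[[1,0,0.11,0,0,0,0],[1,0,0.22,0,0,0,0],[1,0,0.33,0,0,0,0],[1,0,0.44,0,0,0,0],[1,0,0.44,0,0,0,0]]]'; python3 -c "
from h import *
tiles([('top',213,155),('top',385,155),('side',255,130)],'pics/t10.png')"
```

```text
t: 25.28
tool_pos: [0.6063, 0.1805, 0.1686]
orientation: [-3.139, -0.006, -0.01]
force: [0.3, -0.3, -0.6]
opening: 0.093
gripper_force: 0.0
t: 25.9
tool_pos: [0.6048, -0.0459, 0.165]
orientation: [3.14, -0.008, 0.002]
force: [0.1, 1.7, -0.2]
opening: 0.0927
gripper_force: 0.0
```

View pics/t10.png

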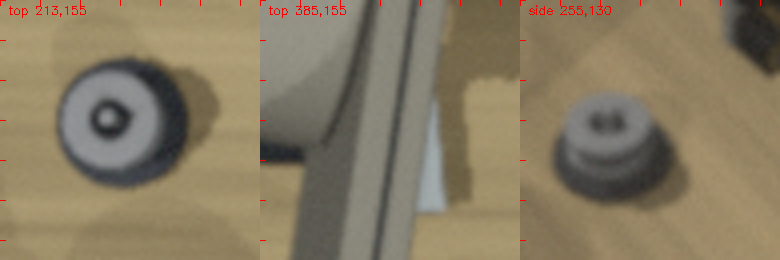

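The pulley is down on the stand, with the pin in the middle of its bore (crop 109,118). The one block corner still visible (crop 185,210) has not moved. On to the block.

```bash
python3 -c "
from h import *
go(.6078,-.206,.1,np.pi/2+.095)"
```

```text
shift [0.0062 0.3275 0.1292] turn [-0.0002 -0.0007 -0.0615] rows~ 2.816957949048901 0.5172391943867496 q6 1.417706326354998
```

```bash
python3 -m crank '[[[1,0,0.1,0,0,0,-0.02],[1,0.006,0.2,0.03,0,0,-0.04],[1,0.006,0.29,0.07,0,0,-0.06],[1,0.006,0.3275,0.12,0,0,-0.0615],[1,0.006,0.3275,0.129,0,0,-0.0615]]]';python3 -m crank '[[[1,0,0,0,0,0,0],[1,0,0,0,0,0,0],[1,0,0,0,0,0,0],[1,0,0,0,0,0,0],[1,0,0,0,0,0,0]]]'; python3 -c "
from h import *
go(.6078,-.206,.012,np.pi/2+.095)"
```

```text
t: 26.62
tool_pos: [0.6066, -0.2047, 0.0972]
orientation: [-3.136, -0.151, 0.005]
force: [-0.6, -0.1, -0.3]
opening: 0.0929
gripper_force: 0.0
t: 27.25
tool_pos: [0.6078, -0.2056, 0.0994]
orientation: [3.138, 0.152, 0.001]
force: [-0.5, -0.2, -0.8]
opening: 0.0934
gripper_force: 0.0
shift [-1.000e-04  7.000e-04  1.748e-01] turn [ 0.0001 -0.0002  0.0011] rows~ 1.3984890598627167 0.009291025507978142 q6 1.0679632459397164
```

```bash
python3 -m crank '[[[1,0,0.001,0.05,0,0,0],[1,0,0.001,0.1,0,0,0],[1,0,0.001,0.15,0,0,0],[1,0,0.001,0.17,0,0,0],[1,0,0.001,0.174,0,0,0]]]' 30;python3 -m crank '[[[1,0,0,0,0,0,0],[1,0,0,0,0,0,0],[0.6,0,0,0,0,0,0],[0.3,0,0,0,0,0,0],[0.2,0,0,0,0,0,0]]]';python3 -m crank '[[[-1,0,0,0,0,0,0],[-1,0,0,0,0,0,0],[-1,0,0,0,0,0,0],[-1,0,0,0,0,0,0],[-1,0,0,0,0,0,0]]]'
```

```text
t: 27.88
tool_pos: [0.6073, -0.2061, 0.0117]
orientation: [-3.137, -0.151, 0.001]
force: [1.1, -0.4, -0.0]
opening: 0.0932
gripper_force: 0.0
t: 28.5
tool_pos: [0.6077, -0.2062, 0.0122]
orientation: [3.138, 0.152, 0.0]
force: [0.2, 0.1, 0.3]
opening: 0.0674
gripper_force: 0.0
t: 29.12
tool_pos: [0.6077, -0.2063, 0.0122]
orientation: [3.138, 0.152, 0.0]
force: [0.3, -0.6, 0.1]
opening: 0.0595
gripper_force: 30.0
```

```bash
python3 -m crank '[[[-1,0,0,-0.02,0,0,0],[-1,0,0,-0.06,0,0,0],[-1,0,0,-0.12,0,0,0],[-1,0,0,-0.18,0,0,0],[-1,0,0,-0.2,0,0,0]]]'; python3 -c "
from h import *
go(.389,.2708,.07,np.pi/2+.175)"
```

```text
t: 29.75
tool_pos: [0.6095, -0.2069, 0.1162]
orientation: [3.136, 0.152, 0.008]
force: [1.6, -1.1, -3.7]
opening: 0.0601
gripper_force: 30.0
shift [-0.3472 -0.9938  0.0882] turn [ 0.0017 -0.003  -0.0499] rows~ 8.451171855089406 0.4205473456886707 q6 1.0671959568492175
```

```bash
python3 -m crank '[[[-1,-0.035,-0.1,0,0,0,-0.01],[-1,-0.07,-0.2,0,0,0,-0.02],[-1,-0.1,-0.3,0,0,0,-0.03],[-1,-0.14,-0.4,0,0,0,-0.04],[-1,-0.175,-0.5,0,0,0,-0.05]]]'; python3 -c "
from h import *
go(.389,.2708,.07,np.pi/2+.175)"
```

```text
t: 30.38
tool_pos: [0.4951, 0.0356, 0.1119]
orientation: [-3.129, -0.275, 0.001]
force: [1.3, 0.9, -2.6]
opening: 0.0599
gripper_force: 30.0
shift [-0.1269 -0.5002  0.0839] turn [-0.0002  0.0002  0.0002] rows~ 4.1823626777589515 0.0032199980772000245 q6 1.3637082320917775
```

```bash
python3 -m crank '[[[-1,-0.03,-0.11,0,0,0,0],[-1,-0.06,-0.22,0,0,0,0],[-1,-0.09,-0.34,0.02,0,0,0],[-1,-0.12,-0.45,0.05,0,0,0],[-1,-0.127,-0.5,0.083,0,0,0]]]';python3 -m crank '[[[-1,0,0,0,0,0,0],[-1,0,0,0,0,0,0],[-1,0,0,0,0,0,0],[-1,0,0,0,0,0,0],[-1,0,0,0,0,0,0]]]'; python3 -c "
from h import *
go(.389,.2708,.0165,np.pi/2+.175)
tiles([('side',150,140),('top',180,220)],'pics/t11.png',s=95,k=4)"
```

```text
t: 31.0
tool_pos: [0.3886, 0.2717, 0.0703]
orientation: [-3.128, -0.279, -0.0]
force: [0.4, -1.1, -3.2]
opening: 0.0597
gripper_force: 30.0
t: 31.62
tool_pos: [0.3909, 0.2689, 0.071]
orientation: [-3.13, -0.273, -0.001]
force: [-0.1, 0.1, -3.4]
opening: 0.0597
gripper_force: 30.0
shift [-0.0031 -0.0044  0.1089] turn [-0.0001 -0.0003 -0.0005] rows~ 0.8723874340497382 0.0054331826928266155 q6 1.8911677958148243
```

View pics/t11.png

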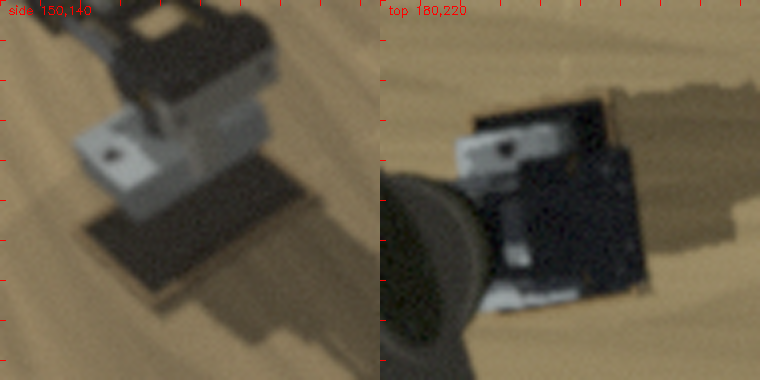

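The block hangs level and parallel to the tray, in line with it once perspective is allowed for (block end at crop ~(457,140), tray end at (475,118)). Lowering.

```bash
python3 -m crank '[[[-1,-0.003,-0.004,0.03,0,0,0],[-1,-0.003,-0.004,0.06,0,0,0],[-1,-0.003,-0.004,0.09,0,0,0],[-1,-0.003,-0.004,0.105,0,0,0],[-1,-0.003,-0.004,0.108,0,0,0]]]';python3 -m crank '[[[-1,0,0,0,0,0,0],[-1,0,0,0.001,0,0,0],[0.5,0,0,0.001,0,0,0],[0.6,0,0,0.001,0,0,0],[0.7,0,0,0.001,0,0,0]]]'
```

```text
t: 32.35
tool_pos: [0.3883, 0.2708, 0.016]
orientation: [3.129, 0.275, -0.001]
force: [-0.3, 0.5, -4.0]
opening: 0.0596
gripper_force: 30.0
t: 32.98
tool_pos: [0.389, 0.2712, 0.0166]
orientation: [-3.129, -0.275, -0.001]
force: [-0.3, -0.9, -0.1]
opening: 0.0778
gripper_force: 0.0
```

```bash
python3 -m crank '[[[0.8,0,0,-0.03,0,0,0],[0.8,0,0,-0.1,0,0,0],[0.8,0,0,-0.2,0,0,0],[1,0,0,-0.27,0,0,0],[1,0,0.1,-0.3,0,0,0]]]';python3 -m crank '[[[1,0,0.11,0,0,0,0],[1,0,0.22,0,0,0,0],[1,0,0.33,0,0,0,0],[1,0,0.44,0,0,0,0],[1,0,0.44,0,0,0,0]]]'; python3 -m crank '[[[1,0,0,0,0,0,0],[1,0,0,0,0,0,0],[1,0,0,0,0,0,0],[1,0,0,0,0,0,0],[1,0,0,0,0,0,0]]]';python3 -c "
from h import *
tiles([('top',192,238),('top',213,155),('top',290,208),('top',420,245),('side',170,155),('side',255,130)],'pics/t12.png')"
```

```text
t: 33.6
tool_pos: [0.3986, 0.2238, 0.1705]
orientation: [-3.126, -0.281, -0.009]
force: [0.4, -0.1, -0.7]
opening: 0.0926
gripper_force: 0.0
t: 34.22
tool_pos: [0.4362, 0.0017, 0.1675]
orientation: [3.129, 0.266, 0.002]
force: [0.0, 0.9, -0.2]
opening: 0.093
gripper_force: 0.0
t: 34.85
tool_pos: [0.4356, 0.0055, 0.1661]
orientation: [-3.129, -0.276, 0.0]
force: [-0.4, -0.4, 0.8]
opening: 0.0931
gripper_force: 0.0
```

View pics/t12.png

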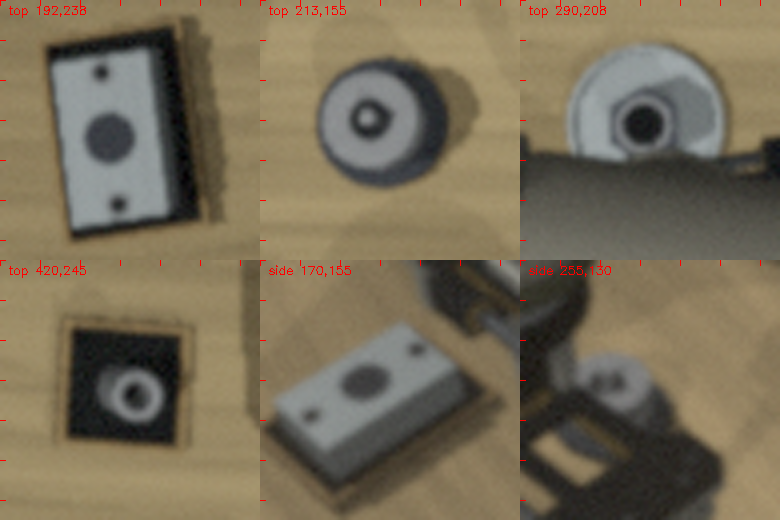

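```bash
python3 -c "
from h import *
f=lambda x,y,z,a,b:pix('top',a+x/4-.375,b+y/4-.375,z)
a=f(101,72,.034,192,238);b=f(118,204,.034,192,238)
print('block',(a+b)/2,'yaw',np.arctan2(*(a-b)[::-1]),'pulley',f(110,119,.036,213,155))"
```

```text
block [0.38900711 0.2723723 ] yaw 0.17437057507951223 pulley [0.60454475 0.22902773]
```

All four parts are measured within 3 mm of the centres of their places and sit flat, and the gripper is clear at 0.166 m. Handing in.

```bash
python3 -c "
from plant import *
print(close_job())"
```

```text
the job is handed in; nothing more can be done
None
```

The job is handed in: the bush, nut, pulley and block are all in their places, in the order asked, each measured within about 3 mm of centre, with about 35 s of the 125 s used; the judge's verdict was not shown.

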